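Return four reagent bottles to the graded bottle block in order of size

ROBOT

A 7-joint arm with a two-finger parallel gripper is mounted at the origin on a cart in front of the work surface, level with it; the furniture and walls round the work are solid. World frame = base frame: x ahead of the robot, y to its left, z up, the work surface at z = 0. Lengths are in m, angles in rad, forces in N, time in s.
With the tool pointing down it reaches from about 0.4 to 0.9 m from the base axis. Payload 5.6 kg.
Tool frame: the origin (TCP) lies at the very end of the fingers, on their centre line; the grasp point (between the pads) lies 19 mm behind it (ctrl.tcp_to_grasp is the distance from the TCP to the grasp point, in m); z points along the fingers, y is the line along which they close (so a half turn about z gives the same grasp; the last joint's range is limited). The gripper opens to 92 mm and grips with 3 to 60 N. Pads are 20 mm wide; open, the fingers measure 128 mm over their backs; the gripper's body (75 mm by 189 mm) begins 69 mm behind the grasp point.
Start: joints at [-0.043, 0.468, -0.012, 1.603, 0.006, 1.071, -0.056], TCP at [0.65, -0, 0.215] pointing down, gripper open.
Joint ranges: [-2.53, 2.53], [-0.31, 2.02], [-1.57, 1.55], [0.28, 2.44], [-1.29, 4.43], [0.15, 1.84], [-2.92, 2.92]. Speed limits (rad/s): [2.57, 2.57, 3.14, 3.14, 3.14, 3.14, 3.14].

INTERFACE

Orientations are given as [roll, pitch, yaw] about the fixed x, y, z axes, in that order (R = Rz(yaw) Ry(pitch) Rx(roll)).
In Python, from plant import status, viewer, order, ctrl gives the robot as it stands.
- The arm moves only by the tool step_arm, never from a script. Its argument "plan" is a list of rows, each a list of 4 numbers: the shift along the world's x, y, z in cm, then the turn about the world's z in degrees. A call has 1 to 5 rows; each row is the pose to reach, as a shift and turn from the pose commanded when the call began; what a row does not reach only later rows make up. A row lasts 1/12 s, in which the tool goes at most 41.7 mm and 7.16 degrees, less where a joint would pass 70% of its speed; a pose out of reach is approached as far as the arm can. A call with a gripper value outside its range is refused whole. "jaw" is the finger opening in cm, from 0 to 9.19, set as the call begins (left out, the last holds). The fingers move at their own pace and stop on an object; "grip_force" is the grip in N (left out, the last holds). Time passes only in rows, so rows that repeat a pose let the fingers close. It gives the time, the measured TCP pose, the force, the opening and the grip force at its end, in the units of the state.
- status.get_state(): the state, without advancing time (a new reading comes with each control period).
- viewer.get_image(name): name is "scene" or "side" or "wrist"; returns the picture (480x640x3 uint8, red, green, blue); there is no depth.
- viewer.camera_params(name): a dict with "mtx" (3x3 intrinsics, pixels), "D" ([k1, k2, p1, p2, k3] as OpenCV has them; the pictures are not rectified), "rvec" (rotation vector, rad) and "tvec" (3), from world to camera coordinates, as OpenCV has them. Camera axes: x right, y down, z forward; pixel columns grow to the right and rows downward; lengths in m; the calibration is good to about 2 mm. A picture is of the moment at which its call begins: read the wrist's pose just before it. camera_params takes no time and is no camera call; for the wrist camera it gives the pose at the moment of the call.
- order.finish_job(): hands the job in; it is judged then, once.
The state is a dict: "clock": time; "qpos": joint angles; "qd": joint speeds; "joint_torque": joint torques, N m; "position": TCP position; "eef_rot": TCP orientation; "contact_force": force on the tool from outside, world axes, zero at the start; "torque": the same for the moment, N m; "width": finger opening in m; "grip_force": force on a finger pad.
Only numpy, scipy, OpenCV 4.12 (cv2) and the standard library are available. Lean on these libraries where they do the work, as an engineer would, in place of code of your own. Each camera call takes 0.05 s, during which the arm holds its last target. There are 200 camera calls.

TASK

Put the four screw-capped reagent bottles back into the bottle block in order of size, the smallest in the narrowest well and so on up to the largest in the widest, each standing upright on the floor of its well. Keep the bottles upright all the way and set them down rather than dropping them in. Leave the timer and the rubber stamp where they are.

Things in the scene. Friction and masses are not known exactly. Their poses are not given: they have to be found in the camera images.
- vial_green_cap_center (a point): smallest bottle: amber vial with pale label and green cap, 26 mm in diameter, 60 mm high with its cap, standing on the desk; straight round body up to 49 mm above the foot, grip it there. This point is on its axis, half-way up (30 mm above the foot); its z axis points up along the bottle. When it goes into its well keep the fingertips 20 mm or more above its foot, or they meet the block's top.
- dropper_bottle_center (a point): second smallest bottle: amber, off-white label, black cap, 32 mm in diameter, 74 mm high with its cap, standing on the desk; straight round body up to 61 mm above the foot, grip it there. This point is on its axis, half-way up (37 mm above the foot); its z axis points up along the bottle. When it goes into its well keep the fingertips 20 mm or more above its foot, or they meet the block's top.
- amber_bottle_center (a point): second largest bottle: amber, yellow label, black cap, 50 mm in diameter, 102 mm high with its cap, standing on the desk; straight round body up to 84 mm above the foot, grip it there. This point is on its axis, half-way up (51 mm above the foot); its z axis points up along the bottle.
- white_bottle_center (a point): largest bottle: white with a blue cap, 56 mm in diameter, 118 mm high with its cap, standing on the desk; straight round body up to 97 mm above the foot, grip it there. This point is on its axis, half-way up (59 mm above the foot); its z axis points up along the bottle.
- well_1 (a point): the narrowest well of the bottle block: mouth 40 mm wide, dark rubber liner tapering to 31 mm at the floor. Point: centre of the well's floor, 4.5 mm above the desk and 14.5 mm below the mouth; z up. The block is one light blue slab, 290 x 95 x 19 mm, that does not move; it may lie turned any way on the desk.
- well_2 (a point): the second narrowest well of the bottle block: mouth 46 mm wide, dark rubber liner tapering to 37 mm at the floor. Point: centre of the well's floor, 4.5 mm above the desk and 14.5 mm below the mouth; z up. Its four wells lie in one straight row from narrowest to widest.
- well_3 (a point): the second widest well of the bottle block: mouth 64 mm wide, dark rubber liner tapering to 55 mm at the floor. Point: centre of the well's floor, 4.5 mm above the desk and 14.5 mm below the mouth; z up. Along the row the wells are 51, 63 and 75 mm apart, centre to centre, from the narrow end.
- well_4 (a point): the widest well of the bottle block: mouth 70 mm wide, dark rubber liner tapering to 61 mm at the floor. Point: centre of the well's floor, 4.5 mm above the desk and 14.5 mm below the mouth; z up. The frame's x axis runs along the row, from the narrowest towards this well.
- stamp_center (a point): rubber stamp with a turned wooden knob, base 48 x 54 mm, 68 mm high, a bystander among the bottles; this point is its centre, half-way up (34 mm).
- timer_center (a point): white bench timer lying flat, 65 x 65 x 20 mm, a bystander; this point is its centre, 10 mm above the desk.

How it is judged:
By the outcome, as a careful person would: the job done as asked, in the order asked, and still so for the second after the job is handed in, with the robot touching nothing.
It also fails if it takes over 99 s, if anything falls off the work surface, if the arm or the gripper's body presses on something with over 40 N, if the wrist force passes 120 N, or if a joint passes its speed limit or range.

## Working session

There is one attempt and no reset: what is moved stays moved. The work goes in short steps, Python scripts to look and compute and a tool call to move; the robot and the scene stay as the last step left them, time stands still between calls to the robot, and variables do not carry over. Pictures are saved under pics/ and viewed, at most 14 in all, crops included, and the job is handed in when it is done.

Besides the shell and the picture viewer there is one more tool, called after ">>>" as name(argument=value, ...), one argument or row to a line, values as JSON. step_arm: Moves the arm, as the interface text tells. Its arguments: {"type":"object","properties":{"plan":{"type":"array"},"jaw":{"type":"number"},"grip_force":{"type":"number"}},"required":["plan"]}

```bash
mkdir -p pics; ls; python3 - <<'E'
from plant import status, viewer
import cv2,numpy as np
s=status.get_state(); print(s['clock'],s['position'],s['eef_rot'],s['width'])
for n in("scene","side","wrist"):
    im=viewer.get_image(n); cv2.imwrite(f"pics/{n}0.png",im[:,:,::-1]); p=viewer.camera_params(n)
    R=cv2.Rodrigues(np.array(p["rvec"]))[0]; print(n,(-R.T@np.array(p["tvec"]).ravel()).round(3),R[2].round(2))
E
```

```text
pics
0.0 [ 6.49428197e-01 -5.13869851e-05  2.13650940e-01] [-3.13984397e+00  9.74727514e-05  1.57073609e+00] 0.09165269298509278
scene [0.019 0.512 0.519] [ 0.58 -0.63 -0.52]
side [0.109 0.876 0.552] [ 0.37 -0.82 -0.43]
wrist [0.649 0.082 0.385] [-0.   -0.29 -0.96]
```

View pics/scene0.png

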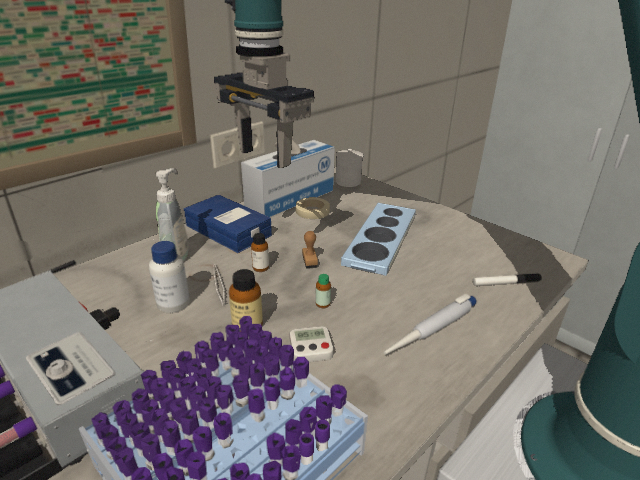

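View pics/side0.png

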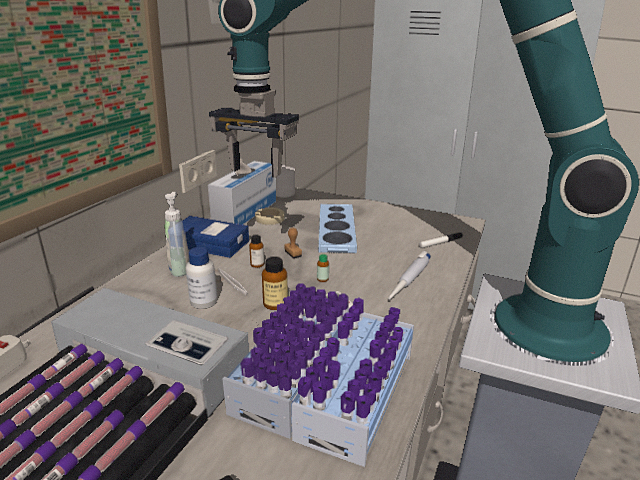

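View pics/wrist0.png

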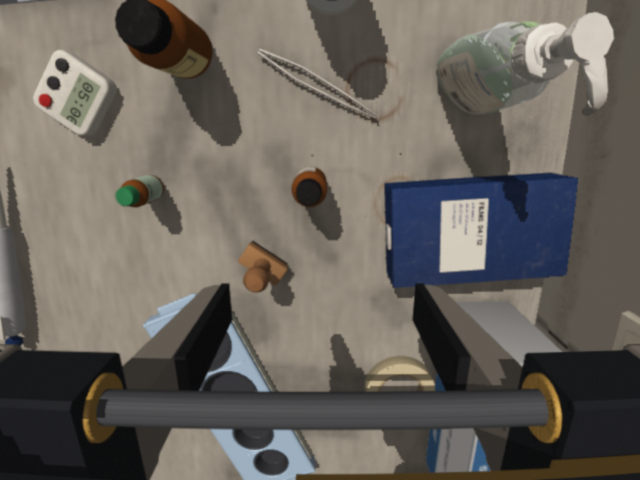

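The views show these pixel positions.

- **Scene view:** white bottle (168,275), amber (245,300), dropper (260,252), vial (323,290), stamp (311,250), timer (312,343). The block's wells run from (394,212) (narrow) to (371,251) (wide).
- **Side view:** the same objects are all visible.
- **Wrist view:** image right is +x and image up is +y.

Next I'll segment the caps and wells.

```bash
cat > h.py <<'E'
import cv2,numpy as np
from plant import status, viewer
def cast(p,uv,z):
    R=cv2.Rodrigues(np.array(p["rvec"],float))[0]; C=-R.T@np.array(p["tvec"],float).ravel()
    u=cv2.undistortPoints(np.array([[uv]],float),np.array(p["mtx"]),np.array(p["D"]).ravel())[0,0]
    d=R.T@np.array([u[0],u[1],1]); return (C+d*(z-C[2])/d[2])
def blob(im,roi,kind):
    x0,y0,x1,y1=roi; c=im[y0:y1,x0:x1]; hsv=cv2.cvtColor(c,cv2.COLOR_RGB2HSV).astype(int); H,S,V=hsv[...,0],hsv[...,1],hsv[...,2]
    m={'green':(H>45)&(H<90)&(S>110),'blue':(H>95)&(H<125)&(S>120),'dark':(V<85)&(S<130),'capdark':V<52}[kind].astype(np.uint8)
    n,l,st,ce=cv2.connectedComponentsWithStats(m); i=1+np.argmax(st[1:,4])
    s=st[i]; return ce[i]+[x0,y0], (s[0]+x0,s[1]+y0,s[2],s[3],s[4])
E
cat > a.py <<'E'
from h import *
rois={'scene':{'green':('green',(308,268,338,300),.055),'drop':('capdark',(245,228,275,250),.0675),'amber':('capdark',(222,262,266,302),.093),'white':('blue',(140,236,185,268),.1075),
 'w1':('dark',(380,205,406,218),.019),'w2':('dark',(372,214,403,229),.019),'w3':('dark',(360,225,400,245),.019),'w4':('dark',(345,238,396,265),.019)},
 'side':{'green':('green',(310,248,335,272),.055),'drop':('capdark',(246,230,268,246),.0675),'amber':('capdark',(256,252,292,284),.093),'white':('blue',(180,242,216,270),.1075),
 'w1':('dark',(325,203,348,212),.019),'w2':('dark',(325,211,350,220),.019),'w3':('dark',(322,219,355,232),.019),'w4':('dark',(318,230,357,248),.019)}}
for n,d in rois.items():
    im=cv2.imread(f'pics/{n}0.png')[:,:,::-1].copy(); p=viewer.camera_params(n)
    for k,(kind,r,z) in d.items():
        c,b=blob(im,r,kind); print(n,k,c.round(1),b,cast(p,c,z).round(4)[:2])
E
python3 a.py
```

```text
scene green [323.4 278.9] (np.int32(319), np.int32(274), np.int32(10), np.int32(11), np.int32(91)) [0.4705 0.0292]
scene drop [258.7 238.2] (np.int32(253), np.int32(232), np.int32(12), np.int32(12), np.int32(116)) [0.6356 0.0337]
scene amber [243.8 279.9] (np.int32(233), np.int32(270), np.int32(23), np.int32(21), np.int32(394)) [0.5175 0.1588]
scene white [163.5 252.3] (np.int32(152), np.int32(241), np.int32(24), np.int32(22), np.int32(400)) [0.6527 0.2162]
scene w1 [392.6 211.8] (np.int32(384), np.int32(208), np.int32(18), np.int32(8), np.int32(109)) [ 0.5818 -0.32  ]
scene w2 [387.  221.2] (np.int32(377), np.int32(217), np.int32(21), np.int32(10), np.int32(160)) [ 0.5621 -0.2728]
scene w3 [379.7 234.1] (np.int32(365), np.int32(227), np.int32(31), np.int32(15), np.int32(357)) [ 0.5373 -0.2148]
scene w4 [370.  251.1] (np.int32(352), np.int32(242), np.int32(37), np.int32(19), np.int32(523)) [ 0.5077 -0.1456]
side green [322.8 258. ] (np.int32(319), np.int32(255), np.int32(8), np.int32(7), np.int32(50)) [0.4727 0.0272]
side drop [255.5 239.3] (np.int32(251), np.int32(235), np.int32(10), np.int32(9), np.int32(68)) [0.6372 0.0323]
side amber [273.8 264.5] (np.int32(265), np.int32(257), np.int32(18), np.int32(16), np.int32(232)) [0.5202 0.1575]
side white [200.5 251.6] (np.int32(187), np.int32(242), np.int32(29), np.int32(24), np.int32(522)) [0.6635 0.197 ]
side w1 [335.8 208.5] (np.int32(329), np.int32(207), np.int32(15), np.int32(4), np.int32(50)) [ 0.5855 -0.3242]
side w2 [336.1 215.7] (np.int32(328), np.int32(213), np.int32(17), np.int32(6), np.int32(75)) [ 0.5648 -0.2765]
side w3 [336.5 225.1] (np.int32(325), np.int32(221), np.int32(24), np.int32(9), np.int32(178)) [ 0.5401 -0.2185]
side w4 [336.9 237.6] (np.int32(323), np.int32(232), np.int32(29), np.int32(12), np.int32(259)) [ 0.5103 -0.1484]
```

```bash
python3 - <<'E'
from h import *
im=cv2.imread('pics/wrist0.png')[:,:,::-1].copy(); p=viewer.camera_params('wrist'); sc=viewer.camera_params('scene'); sd=viewer.camera_params('side')
for k,kind,r,z in [('green','green',(105,170,170,215),.057),('drop','capdark',(285,165,335,215),.071),('amber','capdark',(110,0,190,60),.098),('w1','dark',(245,445,300,478),.019),('w2','dark',(225,425,280,450),.019)]:
    c,b=blob(im,r,kind); print(k,c.round(1),b[:4],cast(p,c,z).round(4)[:2])
def t(n,par,uv,z): print(n,cast(par,uv,z).round(3)[:2])
t('stamp knob sc',sc,(310,238),.06); t('stamp knob sd',sd,(294,232),.06); t('stamp knob wr',p,(257,278),.06); t('stamp base wr',p,(268,260),.008)
for uv in [(241,262),(255,243),(288,267)]: t(' stamp corner wr',p,uv,.02)
for uv in [(291,331),(325,330),(332,356),(298,361)]: t(' timer corner sc',sc,uv,.015)
t('soap base sc',sc,(177,258),0);t('soap wrist',p,(470,85),.04);t('soap top sc',sc,(165,172),.17);t('soap top wr',p,(590,40),.17)
t('white cap top sc',sc,(162,246),.118);t('white cap top sd',sd,(198,252),.118);t('white foot sc',sc,(172,306),0)
t('folder corner wr',p,(388,180),.04)
E
```

```text
green [127.2 195.4] (np.int32(116), np.int32(186), np.int32(23), np.int32(20)) [0.4736 0.0266]
drop [309.3 192.6] (np.int32(296), np.int32(179), np.int32(28), np.int32(28)) [0.6382 0.0307]
amber [150.   31.1] (np.int32(116), np.int32(0), np.int32(74), np.int32(60)) [0.5276 0.1508]
w1 [270.6 461.9] (np.int32(254), np.int32(450), np.int32(34), np.int32(25)) [ 0.5831 -0.3235]
w2 [253.  434.5] (np.int32(225), np.int32(425), np.int32(55), np.int32(24)) [ 0.5632 -0.2786]
stamp knob sc [ 0.578 -0.046]
stamp knob sd [ 0.583 -0.054]
stamp knob wr [ 0.588 -0.052]
stamp base wr [ 0.591 -0.052]
 stamp corner wr [ 0.565 -0.05 ]
 stamp corner wr [ 0.58  -0.029]
 stamp corner wr [ 0.614 -0.056]
 timer corner sc [0.446 0.128]
 timer corner sc [0.409 0.087]
 timer corner sc [0.362 0.122]
 timer corner sc [0.39  0.165]
soap base sc [0.78  0.131]
soap wrist [0.778 0.121]
soap top sc [0.811 0.111]
soap top wr [0.794 0.131]
white cap top sc [0.655 0.216]
white cap top sd [0.654 0.216]
white foot sc [0.651 0.22 ]
folder corner wr [0.71  0.037]
```

>>> step_arm(
  plan=[
    [-4, 0, 0, 7],
    [-8, 1, -2, 14],
    [-12, 2, -4, 20],
    [-16, 2.5, -5, 23],
    [-17.9, 2.8, -6, 23],
  ],
  jaw=7,
)

```text
clock: 0.57
position: [0.4669, 0.0284, 0.1534]
eef_rot: [-3.139, -0.001, 1.976]
contact_force: [0.2, -0.3, -0.1]
width: 0.0702
grip_force: 0.0
```

>>> step_arm(
  plan=[
    [0.2, 0, -4, 0],
    [0.2, 0, -8, 0],
    [0.2, 0, -11.5, 0],
    [0.2, 0, -13.1, 0],
    [0.2, 0, -13.1, 0],
  ],
)

```text
clock: 0.98
position: [0.4699, 0.0277, 0.0202]
eef_rot: [-3.134, -0.002, 1.972]
contact_force: [-0.1, 0.7, -0.2]
width: 0.0701
grip_force: 0.0
```

>>> step_arm(
  plan=[
    [0, 0, 0, 0],
    [0, 0, 0, 0],
    [0, 0, 0, 0],
    [0, 0, 0, 0],
    [0, 0, 0, 0],
  ],
  jaw=1.5,
  grip_force=15,
)

```text
clock: 1.4
position: [0.4739, 0.028, 0.0247]
eef_rot: [3.139, 0.001, 1.972]
contact_force: [0.1, -0.5, 0.8]
width: 0.0388
grip_force: 0.0
```

>>> step_arm(
  plan=[
    [0, 0, -0.2, 0],
    [0, 0, -0.2, 0],
    [0, 0, -0.2, 0],
    [0, 0, -0.2, 0],
    [0, 0, -0.2, 0],
  ],
)

```text
clock: 1.82
position: [0.4732, 0.0279, 0.0218]
eef_rot: [3.141, 0.0, 1.972]
contact_force: [-0.5, 0.2, 4.3]
width: 0.0259
grip_force: 15.0
```

>>> step_arm(
  plan=[
    [0, 0, 0.5, 0],
    [0, 0, 2, 0],
    [0, 0, 4.5, 0],
    [0, 0, 6, 0],
    [0, 0, 6, 0],
  ],
)

```text
clock: 2.23
position: [0.475, 0.0282, 0.0843]
eef_rot: [3.137, 0.002, 1.972]
contact_force: [1.0, -0.7, 0.0]
width: 0.0257
grip_force: 15.0
```

>>> step_arm(
  plan=[
    [1.1, -3.5, 1, 0],
    [2.2, -7, 2, 0],
    [3.3, -10.5, 2, 0],
    [4.4, -14, 2, 0],
    [5.5, -17.5, 2, 0],
  ],
)

```text
clock: 2.65
position: [0.5278, -0.1486, 0.1009]
eef_rot: [-3.141, -0.0, 1.972]
contact_force: [0.9, 0.4, -0.0]
width: 0.0257
grip_force: 15.0
```

>>> step_arm(
  plan=[
    [1.1, -3.5, 0, 0],
    [2.2, -7, 0, 0],
    [3.3, -10.5, 0, 0],
    [4.4, -14, 0, 0],
    [5.5, -17.5, 0, 0],
  ],
)

```text
clock: 3.07
position: [0.5826, -0.3235, 0.1001]
eef_rot: [-3.14, -0.001, 1.972]
contact_force: [1.2, 0.1, -1.3]
width: 0.0254
grip_force: 15.0
```

>>> step_arm(
  plan=[
    [0, 0, 0, 0],
    [0, 0, 0, 0],
    [0, 0, 0, 0],
  ],
)

```text
clock: 3.32
position: [0.5822, -0.3208, 0.1001]
eef_rot: [-3.14, -0.003, 1.972]
contact_force: [0.6, 0.5, -1.5]
width: 0.026
grip_force: 15.0
```

```bash
python3 - <<'E'
from h import *
s=status.get_state();print(s['position'])
im=viewer.get_image('wrist');cv2.imwrite('pics/wrist1.png',im[:,:,::-1]);p=viewer.camera_params('wrist')
np.savez('pics/w1.npz',**p)
E
```

```text
[ 0.58222392 -0.32083936  0.10008492]
```

View pics/wrist1.png

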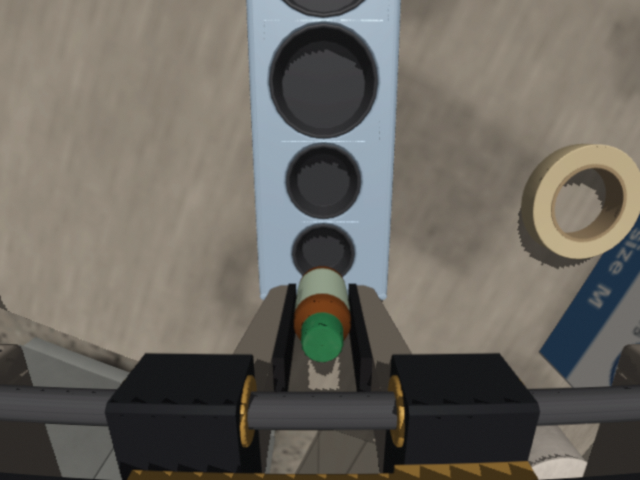

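The wrist view shows w3 centred at (323,80) and w2 at (323,181). The vial hangs straight, just in front of w1 at (323,250).

```bash
python3 - <<'E'
from h import *
p=dict(np.load('pics/w1.npz'))
a=cast(p,(323.5,80),.019)[:2];b=cast(p,(323.7,181),.019)[:2];d=(b-a);print(a,b,np.linalg.norm(d));d/=np.linalg.norm(d)
print(d,'w1',b+.051*d,'w4',a-.075*d, 'w1 direct left/right edge',cast(p,(323.3,251),.019))
E
```

```text
[ 0.53851711 -0.21596729] [ 0.56375536 -0.27466294] 0.06389169668679463
[ 0.39501604 -0.91867422] w1 [ 0.58390117 -0.32151533] w4 [ 0.50889091 -0.14706672] w1 direct left/right edge [ 0.58304565 -0.32047952  0.019     ]
```

>>> step_arm(
  plan=[
    [0.1, 0, -2, 0],
    [0.1, 0, -4, 0],
    [0.1, 0, -5.5, 0],
    [0.1, 0, -6.3, 0],
    [0.1, 0, -6.8, 0],
  ],
)

```text
clock: 3.78
position: [0.5834, -0.3206, 0.0322]
eef_rot: [-3.14, -0.002, 1.973]
contact_force: [-0.1, 0.1, -0.6]
width: 0.0253
grip_force: 15.0
```

>>> step_arm(
  plan=[
    [0, 0, -0.2, 0],
    [0, 0, -0.4, 0],
    [0, 0, -0.6, 0],
    [0, 0, -0.6, 0],
  ],
)

```text
clock: 4.12
position: [0.5843, -0.3222, 0.028]
eef_rot: [3.141, 0.001, 1.972]
contact_force: [-0.4, -0.6, -0.9]
width: 0.0257
grip_force: 15.0
```

>>> step_arm(
  plan=[
    [0, 0, -0.1, 0],
    [0, 0, -0.1, 0],
    [0, 0, -0.15, 0],
    [0, 0, -0.15, 0],
  ],
)

```text
clock: 4.45
position: [0.5842, -0.3222, 0.0264]
eef_rot: [3.141, 0.0, 1.972]
contact_force: [-0.6, 0.2, 0.5]
width: 0.0257
grip_force: 15.0
```

>>> step_arm(
  plan=[
    [0, 0, 0, 0],
    [0, 0, 0, 0],
  ],
)

```text
clock: 4.62
position: [0.5842, -0.3222, 0.0264]
eef_rot: [3.141, 0.0, 1.972]
contact_force: [-0.5, -1.2, 0.7]
width: 0.0256
grip_force: 15.0
```

>>> step_arm(
  plan=[
    [0, 0, 0, 0],
    [0, 0, 0, 0],
    [0, 0, 0, 0],
    [0, 0, 0, 0],
    [0, 0, 0, 0],
  ],
  jaw=5,
)

```text
clock: 5.03
position: [0.584, -0.322, 0.026]
eef_rot: [-3.142, -0.0, 1.972]
contact_force: [0.4, -0.2, -0.0]
width: 0.0499
grip_force: 0.0
```

>>> step_arm(
  plan=[
    [0, 0, 1.5, 0],
    [0, 0, 4, 0],
    [0, 0, 8, 0],
    [0, 1, 11, 0],
    [0, 2, 12, 0],
  ],
)

```text
clock: 5.45
position: [0.5866, -0.3038, 0.1528]
eef_rot: [3.136, 0.007, 1.971]
contact_force: [0.7, -0.4, 0.7]
width: 0.0499
grip_force: 0.0
```

>>> step_arm(
  plan=[
    [0.6, 3.5, 0, 0],
    [1.2, 7, 0, 0],
    [1.8, 10.5, 0, 0],
    [2.4, 14, 0, 0],
    [3, 17.5, 0, 0],
  ],
)

```text
clock: 5.87
position: [0.6139, -0.1251, 0.1469]
eef_rot: [3.141, 0.0, 1.972]
contact_force: [-0.3, -0.4, -0.2]
width: 0.0502
grip_force: 0.0
```

```bash
python3 - <<'E'
from h import *
s=status.get_state();print(s['position'])
im=viewer.get_image('wrist');cv2.imwrite('pics/wrist2.png',im[:,:,::-1]);p=viewer.camera_params('wrist')
np.savez('pics/w2.npz',**p)
im=viewer.get_image('scene');cv2.imwrite('pics/scene2.png',cv2.resize(im[170:290,300:460,::-1],None,fx=4,fy=4))
E
```

```text
[ 0.61392167 -0.12506507  0.14685803]
```

View pics/scene2.png

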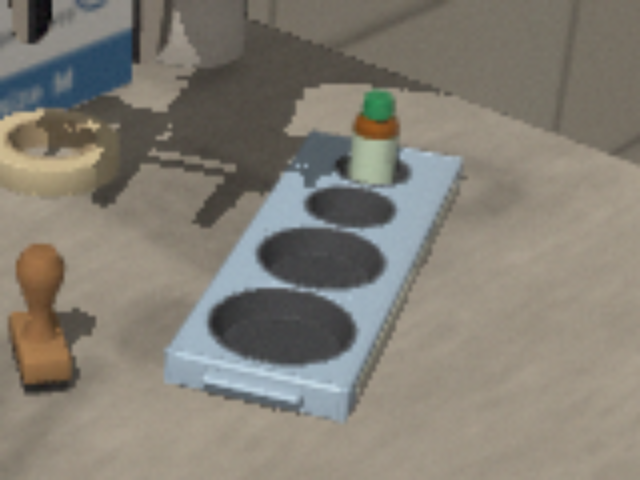

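View pics/wrist2.png

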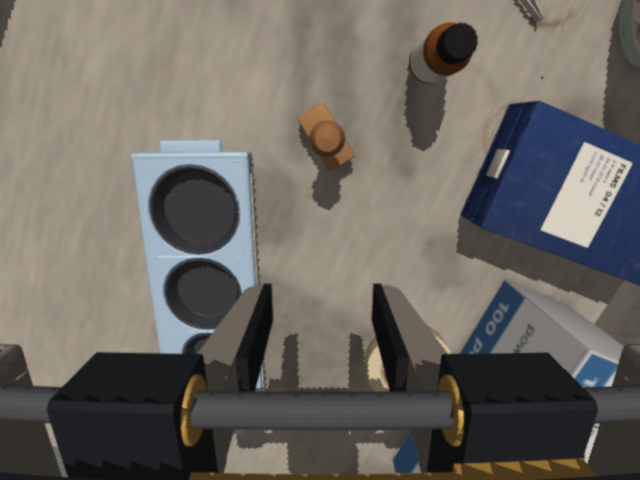

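The vial stands upright in w1. The wrist view shows the dropper cap at (458,42), w4 at (194,209) and w3 at (203,293).

```bash
python3 - <<'E'
from h import *
p=dict(np.load('pics/w2.npz'));im=cv2.imread('pics/wrist2.png')[:,:,::-1].copy()
c,b=blob(im,(430,10,490,75),'capdark');print(c,b[:4],cast(p,c,.071)[:2])
for n,uv in(('w4',(194.5,209)),('w3',(203,293))):print(n,cast(p,uv,.019)[:2])
print(status.get_state()['position'])
E
```

```text
[453.73086575  48.66938519] (np.int32(430), np.int32(24), np.int32(47), np.int32(51)) [0.63667521 0.03805498]
w4 [ 0.51124455 -0.13736347]
w3 [ 0.54133464 -0.20601947]
[ 0.61520921 -0.11779724  0.14682187]
```

>>> step_arm(
  plan=[
    [0.5, 3.5, 0, 0],
    [1, 7, 0, 0],
    [1.5, 10.5, 0, 0],
    [2, 14, 0, 0],
    [2.3, 15.9, 0, 0],
  ],
)

```text
clock: 6.38
position: [0.6369, 0.0371, 0.1467]
eef_rot: [3.14, -0.002, 1.977]
contact_force: [-0.4, 0.7, 0.5]
width: 0.05
grip_force: 0.0
```

>>> step_arm(
  plan=[
    [0, 0, 0, 0],
    [0, 0, 0, 0],
  ],
)

```text
clock: 6.55
position: [0.6369, 0.033, 0.1463]
eef_rot: [-3.142, 0.0, 1.975]
contact_force: [-0.1, -1.0, -0.3]
width: 0.05
grip_force: 0.0
```

>>> step_arm(
  plan=[
    [0, -0.1, -3.5, 0],
    [0, -0.1, -7, 0],
    [0, -0.1, -10, 0],
    [0, -0.1, -11.9, 0],
    [0, -0.1, -11.9, 0],
  ],
)

```text
clock: 6.97
position: [0.6333, 0.0276, 0.0226]
eef_rot: [-3.133, -0.001, 1.969]
contact_force: [-0.1, -0.2, -0.2]
width: 0.0501
grip_force: 0.0
```

>>> step_arm(
  plan=[
    [0, 0, 0, 0],
    [0, 0, 0, 0],
    [0, 0, 0, 0],
    [0, 0, 0, 0],
    [0, 0, 0, 0],
  ],
  jaw=2,
  grip_force=18,
)

```text
clock: 7.38
position: [0.6385, 0.0304, 0.0292]
eef_rot: [3.139, 0.002, 1.972]
contact_force: [0.9, -1.0, 5.4]
width: 0.0316
grip_force: 18.0
```

>>> step_arm(
  plan=[
    [0, 0, 0.5, 0],
    [0, 0, 2, 0],
    [0, 0, 5, 0],
    [0, 0, 8, 0],
    [0, 0, 9, 0],
  ],
)

```text
clock: 7.8
position: [0.6393, 0.0316, 0.1218]
eef_rot: [3.135, 0.002, 1.973]
contact_force: [0.7, -0.2, -0.4]
width: 0.0318
grip_force: 18.0
```

>>> step_arm(
  plan=[
    [-0.8, -3.4, 0, 0],
    [-1.6, -6.8, 0, 0],
    [-2.4, -10.2, 0, 0],
    [-3.2, -13.6, 0, 0],
    [-4, -17, 0, 0],
  ],
)

```text
clock: 8.22
position: [0.5961, -0.1402, 0.1169]
eef_rot: [-3.141, -0.0, 1.973]
contact_force: [0.9, -0.7, -0.5]
width: 0.0314
grip_force: 18.0
```

>>> step_arm(
  plan=[
    [-0.8, -3.4, 0, 0],
    [-1.6, -6.8, 0, 0],
    [-2.4, -10.2, 0, 0],
    [-3.1, -12.8, 0, 0],
    [-3.3, -13.6, 0, 0],
  ],
)

```text
clock: 8.63
position: [0.5613, -0.281, 0.1167]
eef_rot: [-3.139, 0.002, 1.965]
contact_force: [0.0, -1.7, -0.8]
width: 0.0319
grip_force: 18.0
```

>>> step_arm(
  plan=[
    [0, 0, 0, 0],
    [0, 0, -2, 0],
    [0, 0, -4, 0],
    [0, 0, -5.5, 0],
    [0, 0, -5.5, 0],
  ],
)

```text
clock: 9.05
position: [0.5626, -0.2709, 0.0587]
eef_rot: [-3.138, -0.006, 1.975]
contact_force: [-1.0, -0.1, -1.7]
width: 0.0319
grip_force: 18.0
```

>>> step_arm(
  plan=[
    [0, 0, 0, 0],
    [0, 0, 0, 0],
    [0, 0, 0, 0],
  ],
)

```text
clock: 9.3
position: [0.5652, -0.2744, 0.0634]
eef_rot: [3.14, 0.001, 1.973]
contact_force: [-0.0, 0.7, -0.7]
width: 0.0313
grip_force: 18.0
```

>>> step_arm(
  plan=[
    [-0.1, 0, -1.5, 0],
    [-0.1, 0, -2.4, 0],
    [-0.1, 0, -2.7, 0],
    [-0.1, 0, -2.7, 0],
  ],
)

```text
clock: 9.63
position: [0.5628, -0.275, 0.0347]
eef_rot: [-3.141, -0.0, 1.972]
contact_force: [-0.5, 0.0, -0.9]
width: 0.0314
grip_force: 18.0
```

>>> step_arm(
  plan=[
    [0, 0, -0.1, 0],
    [0, 0, -0.2, 0],
    [0, 0, -0.2, 0],
    [0, 0, -0.2, 0],
  ],
)

```text
clock: 9.97
position: [0.5634, -0.2752, 0.0337]
eef_rot: [3.141, 0.001, 1.972]
contact_force: [-0.6, -0.8, 1.6]
width: 0.0313
grip_force: 18.0
```

>>> step_arm(
  plan=[
    [0, 0, -0.1, 0],
    [0, 0, -0.1, 0],
    [0, 0, -0.1, 0],
  ],
)

```text
clock: 10.22
position: [0.5635, -0.2752, 0.0336]
eef_rot: [3.141, 0.001, 1.972]
contact_force: [-1.8, 1.4, 9.2]
width: 0.0314
grip_force: 18.0
```

>>> step_arm(
  plan=[
    [0, 0, 0.08, 0],
    [0, 0, 0.08, 0],
    [0, 0, 0.08, 0],
    [0, 0, 0.08, 0],
    [0, 0, 0.08, 0],
  ],
  jaw=5.3,
)

```text
clock: 10.63
position: [0.5629, -0.275, 0.0326]
eef_rot: [-3.141, -0.0, 1.972]
contact_force: [-0.4, -0.4, 0.2]
width: 0.0532
grip_force: 0.0
```

>>> step_arm(
  plan=[
    [0, 0, 1.5, 0],
    [0, 0, 4.5, 0],
    [0, 0, 8.5, 0],
    [0, 1, 11.5, 0],
    [0, 4, 12, 0],
  ],
)

```text
clock: 11.05
position: [0.5654, -0.2412, 0.1588]
eef_rot: [3.136, 0.01, 1.965]
contact_force: [0.5, -0.5, -0.2]
width: 0.053
grip_force: 0.0
```

>>> step_arm(
  plan=[
    [-0.4, 3.8, 0, 0],
    [-0.8, 7.6, 0, 0],
    [-1.2, 11.4, 0, 0],
    [-1.6, 15.2, 0, 0],
    [-2, 19, 0, 0],
  ],
  jaw=9,
)

```text
clock: 11.47
position: [0.5425, -0.0434, 0.1529]
eef_rot: [3.141, 0.0, 1.972]
contact_force: [0.5, 0.2, -0.3]
width: 0.0841
grip_force: 0.0
```

>>> step_arm(
  plan=[
    [-0.4, 3, 0, 0],
    [-0.7, 6, 0, 0],
    [-0.7, 8, 0, 0],
    [-0.7, 8, 0, 0],
    [-0.7, 8, 0, 0],
  ],
)

```text
clock: 11.88
position: [0.5359, 0.036, 0.1529]
eef_rot: [3.142, 0.0, 1.975]
contact_force: [-0.2, -0.4, 0.6]
width: 0.0901
grip_force: 0.0
```

```bash
python3 - <<'E'
from h import *
s=status.get_state();print(s['position'])
im=viewer.get_image('wrist');cv2.imwrite('pics/wrist3.png',im[:,:,::-1]);p=viewer.camera_params('wrist')
np.savez('pics/w3.npz',**p)
im=viewer.get_image('scene');cv2.imwrite('pics/scene3f.png',im[:,:,::-1]);cv2.imwrite('pics/scene3.png',cv2.resize(im[170:290,300:460,::-1],None,fx=3,fy=3))
E
```

```text
[0.53592967 0.03599159 0.15286944]
```

View pics/scene3.png

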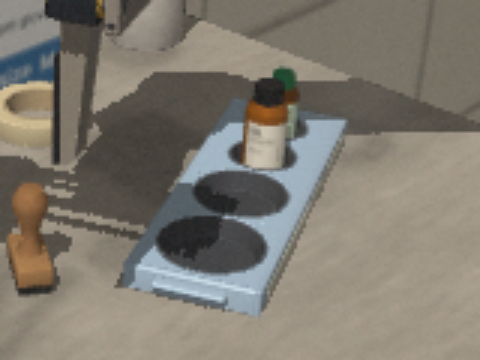

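View pics/wrist3.png

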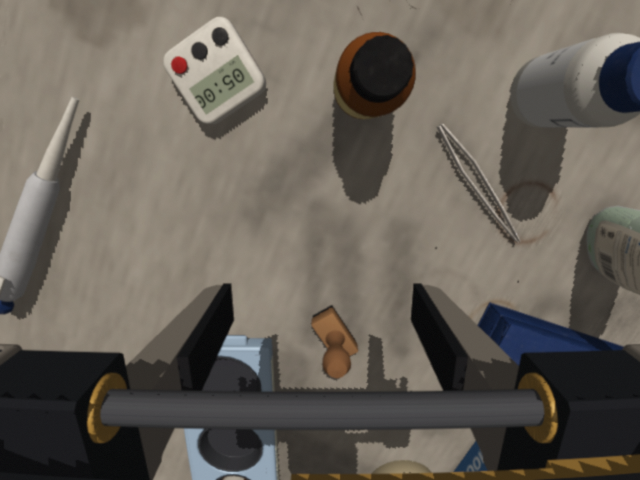

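Two bottles stand upright in w1 and w2. In the wrist view the amber cap is at (382,67) and the blue cap is cut off at the right edge.

```bash
python3 - <<'E'
from h import *
p=dict(np.load('pics/w3.npz'))
print(cast(p,(382,68),.100)[:2], 'body foot end', cast(p,(372,82),.075)[:2], status.get_state()['position'])
E
```

```text
[0.5209191  0.15369614] body foot end [0.5206506  0.14866425] [0.53608598 0.03352931 0.15277047]
```

>>> step_arm(
  plan=[
    [-0.5, 3.5, 0, 0],
    [-1, 7, 0, 0],
    [-1.4, 10.5, 0, 0],
    [-1.6, 12.3, 0, 0],
    [-1.6, 12.3, 0, 0],
  ],
)

```text
clock: 12.4
position: [0.5195, 0.1615, 0.1529]
eef_rot: [3.141, -0.002, 1.977]
contact_force: [-0.3, 0.3, 0.3]
width: 0.0897
grip_force: 0.0
```

>>> step_arm(
  plan=[
    [0, 0, -2, 0],
    [0, 0, -5.5, 0],
    [0, 0, -9, 0],
    [0, 0, -10.8, 0],
    [0, 0, -10.8, 0],
  ],
)

```text
clock: 12.82
position: [0.5176, 0.154, 0.0408]
eef_rot: [-3.133, 0.001, 1.969]
contact_force: [-0.3, 0.2, -0.2]
width: 0.0901
grip_force: 0.0
```

>>> step_arm(
  plan=[
    [0, 0, 0, 0],
    [0, 0, 0, 0],
    [0, 0, 0, 0],
    [0, 0, 0, 0],
    [0, 0, 0, 0],
  ],
  jaw=4,
  grip_force=30,
)

```text
clock: 13.23
position: [0.5209, 0.158, 0.0462]
eef_rot: [3.139, 0.0, 1.972]
contact_force: [-0.6, -0.1, -0.3]
width: 0.0585
grip_force: 0.0
```

>>> step_arm(
  plan=[
    [0, 0, 0, 0],
    [0, 0, 0, 0],
    [0, 0, 0, 0],
    [0, 0, 0, 0],
  ],
)

```text
clock: 13.57
position: [0.5205, 0.1581, 0.0456]
eef_rot: [3.141, 0.0, 1.972]
contact_force: [-0.9, -0.5, 6.0]
width: 0.0496
grip_force: 30.0
```

>>> step_arm(
  plan=[
    [0, 0, 0.5, 0],
    [0, 0, 2, 0],
    [0, 0, 5, 0],
    [0, 0, 8, 0],
    [0, 0, 9, 0],
  ],
)

```text
clock: 13.98
position: [0.5217, 0.1588, 0.1384]
eef_rot: [3.136, 0.0, 1.972]
contact_force: [1.3, 0.1, -2.5]
width: 0.0496
grip_force: 30.0
```

>>> step_arm(
  plan=[
    [0.2, -2.5, 0, 0],
    [0.4, -6, 0, 0],
    [0.6, -9.5, 0, 0],
    [0.8, -13, 0, 0],
    [0.9, -16.5, 0, 0],
  ],
)

```text
clock: 14.4
position: [0.5283, -0.0086, 0.1342]
eef_rot: [-3.141, -0.0, 1.973]
contact_force: [0.1, -0.3, -1.2]
width: 0.0497
grip_force: 30.0
```

>>> step_arm(
  plan=[
    [0.2, -3.5, 0, 0],
    [0.4, -7, 0, 0],
    [0.6, -10.5, 0, 0],
    [0.8, -14, 0, 0],
    [0.9, -17, 0, 0],
  ],
)

```text
clock: 14.82
position: [0.5371, -0.1797, 0.134]
eef_rot: [-3.14, -0.0, 1.971]
contact_force: [1.2, 0.5, -1.8]
width: 0.0492
grip_force: 30.0
```

>>> step_arm(
  plan=[
    [0.1, -2, 0, 0],
    [0.1, -3.5, 0, 0],
    [0.1, -3.9, 0, 0],
    [0.1, -3.9, 0, 0],
    [0.1, -3.9, 0, 0],
  ],
)

```text
clock: 15.23
position: [0.5387, -0.2147, 0.1342]
eef_rot: [-3.141, -0.001, 1.973]
contact_force: [-0.7, 0.4, -1.2]
width: 0.0498
grip_force: 30.0
```

>>> step_arm(
  plan=[
    [0, 0, -2, 0],
    [0, 0, -4, 0],
    [0, 0, -6, 0],
    [0, 0, -7.3, 0],
    [0, 0, -7.8, 0],
  ],
)

```text
clock: 15.65
position: [0.5379, -0.2138, 0.0547]
eef_rot: [-3.139, -0.003, 1.974]
contact_force: [-0.2, -0.7, -2.0]
width: 0.0494
grip_force: 30.0
```

>>> step_arm(
  plan=[
    [0, 0, -0.1, 0],
    [0, 0, -0.2, 0],
    [0, 0, -0.3, 0],
    [0, 0, -0.4, 0],
    [0, 0, -0.4, 0],
  ],
)

```text
clock: 16.07
position: [0.5394, -0.2162, 0.0536]
eef_rot: [3.141, 0.001, 1.972]
contact_force: [-0.3, -0.1, -2.6]
width: 0.0495
grip_force: 30.0
```

>>> step_arm(
  plan=[
    [0, 0, -0.1, 0],
    [0, 0, -0.1, 0],
    [0, 0, -0.1, 0],
  ],
)

```text
clock: 16.32
position: [0.5391, -0.2161, 0.052]
eef_rot: [3.141, 0.0, 1.972]
contact_force: [0.4, -0.0, -0.9]
width: 0.0496
grip_force: 30.0
```

>>> step_arm(
  plan=[
    [0, 0, -0.1, 0],
    [0, 0, -0.1, 0],
    [0, 0, -0.1, 0],
  ],
)

```text
clock: 16.57
position: [0.5389, -0.216, 0.0508]
eef_rot: [-3.141, -0.0, 1.972]
contact_force: [-0.3, -0.9, -1.9]
width: 0.0492
grip_force: 30.0
```

>>> step_arm(
  plan=[
    [0, 0, -0.1, 0],
    [0, 0, -0.1, 0],
    [0, 0, -0.1, 0],
  ],
)

```text
clock: 16.82
position: [0.5392, -0.2161, 0.0502]
eef_rot: [3.141, 0.0, 1.972]
contact_force: [-0.3, -0.4, 2.6]
width: 0.0497
grip_force: 30.0
```

>>> step_arm(
  plan=[
    [0, 0, 0, 0],
    [0, 0, 0, 0],
    [0, 0, 0, 0],
    [0, 0, 0, 0],
    [0, 0, 0, 0],
  ],
  jaw=7.3,
)

```text
clock: 17.23
position: [0.539, -0.2161, 0.0499]
eef_rot: [3.142, 0.0, 1.972]
contact_force: [-1.2, -0.8, 0.1]
width: 0.0728
grip_force: 0.0
```

>>> step_arm(
  plan=[
    [0, 0, 1.5, 0],
    [0, 0, 4.5, 0],
    [0, 0, 8.5, 0],
    [0, 0, 11.5, 0],
    [0.3, 1, 12, 0],
  ],
)

```text
clock: 17.65
position: [0.5446, -0.2092, 0.1757]
eef_rot: [3.135, 0.008, 1.969]
contact_force: [0.5, -0.8, 0.5]
width: 0.0731
grip_force: 0.0
```

>>> step_arm(
  plan=[
    [1, 3.7, 0, 0],
    [2, 7.4, 0, 0],
    [3, 11.1, 0, 0],
    [4, 14.8, 0, 0],
    [5, 18.5, 0, 0],
  ],
  jaw=9.1,
)

```text
clock: 18.07
position: [0.5919, -0.019, 0.1695]
eef_rot: [-3.141, -0.0, 1.972]
contact_force: [1.8, 0.9, -0.4]
width: 0.091
grip_force: 0.0
```

>>> step_arm(
  plan=[
    [1, 3.7, 0, 0],
    [2, 7.4, 0, 0],
    [2.5, 9.5, 0, 0],
    [2.5, 9.5, 0, 0],
    [2.5, 9.5, 0, 0],
  ],
)

```text
clock: 18.48
position: [0.6165, 0.0758, 0.1691]
eef_rot: [-3.141, -0.001, 1.976]
contact_force: [-0.0, -1.5, 1.3]
width: 0.0909
grip_force: 0.0
```

>>> step_arm(
  plan=[
    [0, 0, 0, 0],
    [0, 0, 0, 0],
  ],
)

```text
clock: 18.65
position: [0.6168, 0.0718, 0.1696]
eef_rot: [-3.141, 0.001, 1.97]
contact_force: [-0.2, -0.3, -0.1]
width: 0.0913
grip_force: 0.0
```

```bash
python3 - <<'E'
from h import *
s=status.get_state();p=viewer.camera_params('wrist');print(s['position'])
im=viewer.get_image('wrist');cv2.imwrite('pics/wrist4.png',im[:,:,::-1])
np.savez('pics/w4.npz',**p)
c,b=blob(im,(150,0,560,250),'blue');print(c,b,cast(p,c,.113)[:2])
sc=viewer.get_image('scene');cv2.imwrite('pics/scene4.png',cv2.resize(sc[150:370,130:460,::-1],None,fx=2.2,fy=2.2))
E
```

```text
[0.6167633  0.07180151 0.169573  ]
[479.8042236   73.90708075] (np.int32(443), np.int32(38), np.int32(75), np.int32(72), np.int32(4025)) [0.65514072 0.21162561]
```

View pics/scene4.png

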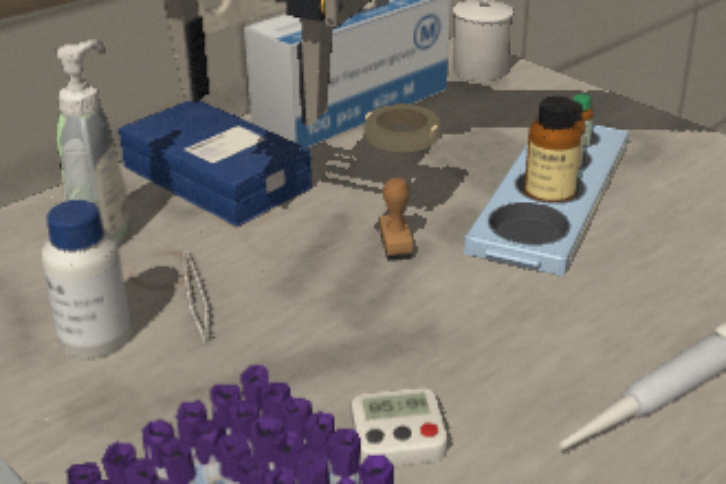

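View pics/wrist4.png

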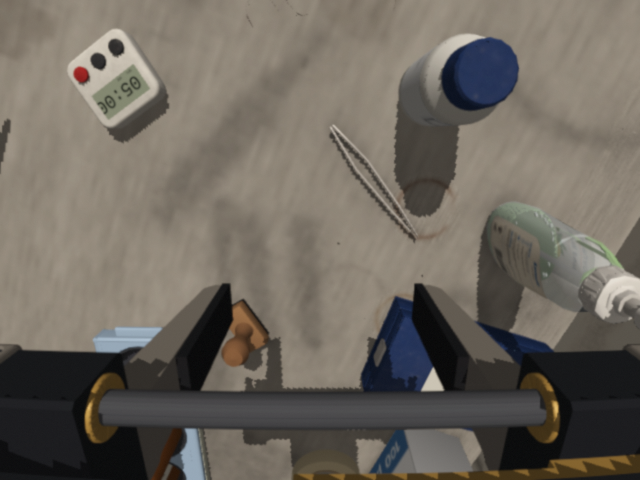

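The amber bottle is upright in w3 and the bystanders are untouched. The white bottle's blue cap is at (480,74), which puts it at about (0.655,0.214). The soap pump at (605,290) is clear of the gripper.

>>> step_arm(
  plan=[
    [1, 3.7, 0, 0],
    [2, 7.4, 0, 0],
    [3, 11, 0, 0],
    [3.8, 14.1, 0, 0],
    [3.8, 14.1, 0, 0],
  ],
)

```text
clock: 19.17
position: [0.6545, 0.2231, 0.1698]
eef_rot: [3.139, -0.005, 1.979]
contact_force: [-1.2, 0.3, 0.8]
width: 0.0912
grip_force: 0.0
```

>>> step_arm(
  plan=[
    [0, 0, 0, 0],
    [0, 0, -3.5, 0],
    [0, 0, -7, 0],
    [0, 0, -10, 0],
    [0, 0, -11.5, 0],
  ],
)

```text
clock: 19.58
position: [0.6531, 0.2108, 0.0509]
eef_rot: [-3.135, 0.001, 1.969]
contact_force: [-1.0, -0.0, -0.5]
width: 0.0909
grip_force: 0.0
```

>>> step_arm(
  plan=[
    [0, 0, 0, 0],
    [0, 0, 0, 0],
    [0, 0, 0, 0],
    [0, 0, 0, 0],
    [0, 0, 0, 0],
  ],
  jaw=4.6,
  grip_force=35,
)

```text
clock: 20.0
position: [0.6563, 0.2153, 0.0571]
eef_rot: [3.138, 0.0, 1.972]
contact_force: [0.2, 0.4, -0.3]
width: 0.0598
grip_force: 0.0
```

>>> step_arm(
  plan=[
    [0, 0, 0, 0],
    [0, 0, 0, 0],
    [0, 0, 0, 0],
    [0, 0, 0, 0],
  ],
)

```text
clock: 20.33
position: [0.6561, 0.2153, 0.0567]
eef_rot: [3.139, 0.0, 1.972]
contact_force: [0.4, -0.9, 6.6]
width: 0.0556
grip_force: 35.0
```

>>> step_arm(
  plan=[
    [0, 0, 0.5, 0],
    [0, 0, 2, 0],
    [0, 0, 5, 0],
    [0, 0, 8.5, 0],
    [0, 0, 10, 0],
  ],
)

```text
clock: 20.75
position: [0.6567, 0.2159, 0.1603]
eef_rot: [3.136, 0.0, 1.972]
contact_force: [1.4, 0.4, -1.2]
width: 0.0555
grip_force: 35.0
```

>>> step_arm(
  plan=[
    [-1, -2.5, 0, 0],
    [-2.4, -6, 0, 0],
    [-3.8, -9.5, 0, 0],
    [-5.2, -13, 0, 0],
    [-6.6, -16.5, 0, 0],
  ],
)

```text
clock: 21.17
position: [0.5879, 0.0486, 0.1557]
eef_rot: [3.141, 0.0, 1.973]
contact_force: [0.8, 0.6, -2.0]
width: 0.0556
grip_force: 35.0
```

>>> step_arm(
  plan=[
    [-1.4, -3.5, 0, 0],
    [-2.8, -7, 0, 0],
    [-4.2, -10.5, 0, 0],
    [-5.6, -14, 0, 0],
    [-6.8, -17, 0, 0],
  ],
)

```text
clock: 21.58
position: [0.5196, -0.1225, 0.1558]
eef_rot: [-3.141, 0.001, 1.971]
contact_force: [0.4, -0.2, -1.6]
width: 0.0558
grip_force: 35.0
```

>>> step_arm(
  plan=[
    [-0.9, -2, 0, 0],
    [-1.2, -2.7, 0, 0],
    [-1.2, -2.7, 0, 0],
    [-1.2, -2.7, 0, 0],
    [-1.2, -2.7, 0, 0],
  ],
)

```text
clock: 22.0
position: [0.5099, -0.1449, 0.1552]
eef_rot: [3.14, -0.001, 1.975]
contact_force: [0.9, 0.0, -1.7]
width: 0.0556
grip_force: 35.0
```

>>> step_arm(
  plan=[
    [0, 0, -2, 0],
    [0, 0, -4.5, 0],
    [0, 0, -7, 0],
    [0, 0, -8.3, 0],
    [0, 0, -8.7, 0],
  ],
)

```text
clock: 22.42
position: [0.5081, -0.1444, 0.0655]
eef_rot: [-3.139, -0.003, 1.975]
contact_force: [0.6, -0.5, -1.9]
width: 0.0557
grip_force: 35.0
```

>>> step_arm(
  plan=[
    [0, 0, -0.1, 0],
    [0, 0, -0.3, 0],
    [0, 0, -0.5, 0],
    [0, 0, -0.5, 0],
    [0, 0, -0.5, 0],
  ],
)

```text
clock: 22.83
position: [0.5095, -0.1471, 0.0636]
eef_rot: [3.14, 0.001, 1.972]
contact_force: [-0.8, 0.2, -1.2]
width: 0.0554
grip_force: 35.0
```

>>> step_arm(
  plan=[
    [0, 0, -0.1, 0],
    [0, 0, -0.1, 0],
    [0, 0, -0.1, 0],
  ],
)

```text
clock: 23.08
position: [0.5091, -0.1472, 0.0621]
eef_rot: [3.141, 0.0, 1.972]
contact_force: [0.2, -0.5, -1.7]
width: 0.0553
grip_force: 35.0
```

>>> step_arm(
  plan=[
    [0, 0, -0.1, 0],
    [0, 0, -0.1, 0],
    [0, 0, -0.1, 0],
  ],
)

```text
clock: 23.33
position: [0.5092, -0.1472, 0.0611]
eef_rot: [3.141, 0.0, 1.972]
contact_force: [0.5, 0.6, 0.6]
width: 0.0551
grip_force: 35.0
```

>>> step_arm(
  plan=[
    [0, 0, -0.1, 0],
    [0, 0, -0.1, 0],
    [0, 0, -0.1, 0],
  ],
)

```text
clock: 23.58
position: [0.5093, -0.1472, 0.0611]
eef_rot: [3.141, 0.0, 1.972]
contact_force: [-2.5, 1.0, 10.1]
width: 0.0559
grip_force: 35.0
```

Seated. Next I'll release and retreat.

>>> step_arm(
  plan=[
    [0, 0, 0.08, 0],
    [0, 0, 0.08, 0],
    [0, 0, 0.08, 0],
    [0, 0, 0.08, 0],
    [0, 0, 0.08, 0],
  ],
  jaw=8.2,
)

```text
clock: 24.0
position: [0.5089, -0.147, 0.0605]
eef_rot: [-3.141, -0.0, 1.972]
contact_force: [-0.4, 0.7, 0.2]
width: 0.0821
grip_force: 0.0
```

>>> step_arm(
  plan=[
    [0, 0, 1.5, 0],
    [0, 0, 4.5, 0],
    [0, 0, 8.5, 0],
    [0, 0, 12, 0],
    [0, 2, 14, 0],
  ],
)

```text
clock: 24.42
position: [0.5104, -0.131, 0.2045]
eef_rot: [3.138, 0.005, 1.966]
contact_force: [0.4, -0.4, -0.1]
width: 0.0821
grip_force: 0.0
```

>>> step_arm(
  plan=[
    [1, 3.5, 0, 0],
    [2, 7, 0, 0],
    [3, 10.5, 0, 0],
    [3, 10.5, 0, 0],
    [3, 10.5, 0, 0],
  ],
)

```text
clock: 24.83
position: [0.5392, -0.0196, 0.2005]
eef_rot: [3.141, -0.001, 1.977]
contact_force: [-1.1, -0.4, 0.2]
width: 0.082
grip_force: 0.0
```

```bash
python3 - <<'E'
from h import *
a=viewer.get_image('scene')[180:370,280:460,::-1];b=viewer.get_image('side')[170:300,240:390,::-1]
cv2.imwrite('pics/fin.png',np.hstack([cv2.resize(a,(400,422)),cv2.resize(b,(400,422))]))
E
```

```text
(no output)
```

View pics/fin.png

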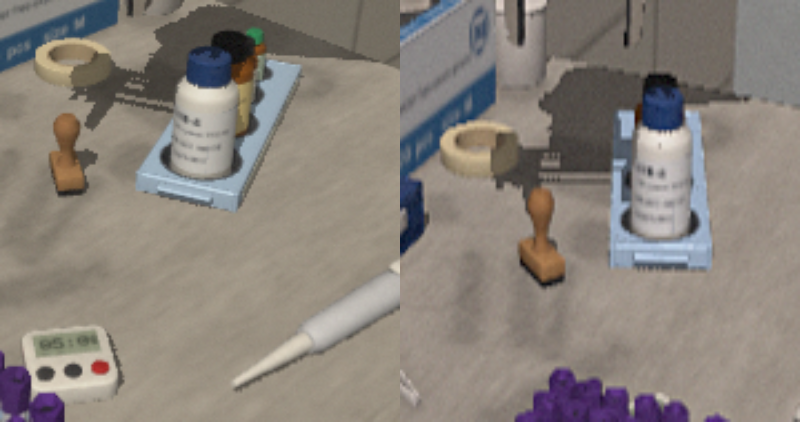

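The white bottle stands upright in w4 with the other three behind it, and the stamp and timer haven't moved.

```bash
python3 -c "
from plant import order
print(order.finish_job())"
```

```text
the job is handed in; nothing more can be done
None
```

All four bottles are in their size-matched wells, set down upright, with the timer and stamp left where they were; I handed the job in at about 25 s, and no verdict was returned.

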